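# Set the feed dial and close the gearbox

## Task

Get the green feed gearbox ready to run: turn its big black dial until the white pointer line points at the red marker tab, without shifting the tab, and close the gear well with the loose aluminium cover, set in by its orange grip (not dropped) and pressed down fully home against its stiff clips, level and flush with the rim. Leave the blue tray, the jar and the wrench where they are.

Things in the scene. Friction and masses are not known exactly. Their poses are not given: they have to be found in the camera images.
- gearbox: Green fixed gearbox, 140 mm deep (x), 314 mm wide (y). Origin: its underside; x to its back, y to its left, z up. Left half (+y): console with the dial; its face slopes 30 degrees, facing up and towards the robot, front edge 66 mm, back edge 144 mm above the bench. Right half (-y): open gear case, rim 100 mm above the bench, walls 15 mm.
- dial_grip (a point): Grip point on the dial's axis, 36 mm out from the sloped face. z is the dial's axis (outwards, 30 degrees from vertical), x runs along its bar towards the pointer end. The dial: a black disc of 96 mm diameter, its top 14 mm out from the face, with a bar across it 64 mm long, 16 mm wide, from 14 to 48 mm out.
- pointer_tip (a point): Outer end of the white pointer line on the dial's disc, 44 mm from its axis, 14 mm out from the face. Only this half of the bar and disc carries the white line.
- marker_tab (a point): Middle of the outer face of the red marker tab (12 mm radially, 11 mm wide), 58.5 mm from the dial's axis, 8 mm out from the face. Its x axis points radially away from the dial's axis, z outwards along it. It sits on a stiff thin dark ring and must stay where it is.
- dial (a joint): Angle of the dial's pointer (rad), counter-clockwise seen facing the dial; 0 points up the slope to the back of the gearbox. Stops at -2.8 and 2.8; stays where it is left, turning takes about 0.12 N m.
- marker (a joint): Angle of the red marker tab (rad), same zero and sense as the dial: the pointer is on the tab when the two are equal.
- cover: Loose cover: aluminium plate 100 mm (x) by 130 mm (y) by 10 mm thick, 0.35 kg, lying flat on the bench. Origin: centre of its underside, z up. On top an orange grip bar along y, 80 mm long, 14 mm wide, rising from 10 to 42 mm above the underside.
- cover_grip (a point): Middle of the orange grip, 32 mm above the underside of the cover; axes as the cover's.
- well (a point): Where the closed cover's origin belongs: centre of the ledge in the gear well, 10 mm below the rim, axes as the gearbox's. The opening is 108 (x) by 138 mm (y), 4 mm more than the cover all round. Two stiff grey clips at the y ends first carry the cover 6 mm high; about 12 N on the cover (5 to 7 N each) slides them down, and they stay down.
- tray: Bystander: blue plastic tray, 120 by 100 by 45 mm, open, with a few bushes in it. Origin: centre of its underside.
- jar: Bystander: jar of 70 mm diameter, 75 mm high, yellow lid. Origin: centre of its underside.
- wrench: Bystander: steel wrench, 170 mm long, lying along its x axis. Origin: on its underside.
Things that resemble listed ones, but are neither listed nor needed, are in the scene too. Several things look just like the cover: the one meant starts nearest to the robot's base.

How it is judged:
By the outcome, as a careful person would: the job done as asked, in the order asked, and still so for the second after the job is handed in, with the robot touching nothing.
It also fails if it takes over 66 s, if anything falls off the work surface, if the arm or the gripper's body presses on something with over 40 N, if the wrist force passes 120 N, or if a joint passes its speed limit or range.

## Robot

A 6-joint arm with a two-finger parallel gripper is mounted at the origin on the work surface. World frame = base frame: x ahead of the robot, y to its left, z up, the work surface at z = 0. Lengths are in m, angles in degrees, forces in N, time in s.
With the tool pointing down it reaches from about 0.325 to 0.85 m from the base axis. Payload 4.4 kg.
Tool frame: the origin (TCP) lies midway between the tips of the shut fingers; the grasp point (between the pads) lies 19 mm behind it; z points along the fingers, y is the line along which they close (so a half turn about z gives the same grasp; the last joint's range is limited). The gripper opens to 94 mm and grips with 3 to 60 N. Pads are 16 mm wide; open, the fingers measure 119 mm over their backs; the gripper's body (75 mm by 177 mm) begins 78 mm behind the grasp point.
Start: joints at [-79.612, 11.837, 88.321, -0, 79.842, -8.623], TCP at [0.187, -0.544, 0.205] pointing down, gripper open.
Joint ranges: [-156.59, 156.59], [-49.26, 127.26], [12.9, 141.05], [-63.56, 243.56], [4.71, 150.69], [-161.64, 161.64]. Speed limits (degrees/s): [159.86, 159.86, 180, 180, 180, 180].

## Interface

Orientations are given as [roll, pitch, yaw] about the fixed x, y, z axes, in that order (R = Rz(yaw) Ry(pitch) Rx(roll)).
In Python, from station import arm, imaging gives the robot as it stands.
- The arm moves only by the tool play_rows, never from a script. Its argument "motion" is a list of rows, each a list of 2 entries, a list of its own where there are three numbers: the shift along the tool's x, y, z in mm, then the turn, a rotation vector about the tool's x, y, z in degrees. A call has 1 to 20 rows; each row is the pose to reach, as a shift and turn from the pose commanded when the call began, along the tool's axes at that moment; what a row does not reach only later rows make up. A row lasts 1/10 s, in which the tool goes at most 50 mm and 8.59 degrees, less where a joint would pass 70% of its speed; a pose out of reach is approached as far as the arm can. A call with a gripper value outside its range is refused whole. "claw" is the finger opening in mm, from 0 to 94, set as the call begins (left out, the last holds). The fingers move at their own pace and stop on an object; the grip force is fixed at half the most. Time passes only in rows, so rows that repeat a pose let the fingers close. It gives the time, the measured TCP pose, the force, the opening and the grip force at its end, in the units of the state.
- arm.read_state(): the state, without advancing time (a new reading comes with each control period).
- imaging.camera(name): name is "scene" or "top"; returns a dict with "pixels" (420x560x3 uint8, red, green, blue), "range_z" (420x560 float32, m along the optical axis (not along the pixel's ray), 0 where there is no reading), "intrinsics" (3x3 intrinsics, pixels), "k1" (the pictures are not rectified: a ray, as slopes to the right and down, at radius r is drawn at 1 + k1 r^2 times it, then the intrinsics apply), "view" (4x4, takes a point from world to camera coordinates). Camera axes: x right, y down, z forward; pixel columns grow to the right and rows downward; lengths in m; the calibration is good to about 2 mm. A picture is of the moment at which its call begins.
- arm.sign_off(): hands the job in; it is judged then, once.
Trained networks look in the newest picture that a camera, given by its name, has taken for a name from the list of things; names that differ only in an ending like _2 or _b are one class to them, and where a whole thing is asked for, a point or a joint stands for the part that bears it (a point fixed in the world has none). Each returns a list of dicts, best first, with "score" (0 to 1); they miss things now and then, are a little off and sometimes report something else, mostly with a low value. They report only what shows in the picture. A call takes as long as a camera call. They do not tell look-alikes from the thing itself.
- imaging.cut_out(camera, name): "pixels" (420x560 bool, what is visible of it) and "xy" ([column, row] in pixels, amid what is visible of it).
The state is a dict: "time": time; "qpos": joint angles; "joint_vel": joint speeds; "joint_torque": joint torques, N m; "tool_pos": TCP position; "ee_rot": TCP orientation; "contact_force": force on the tool from outside, world axes, zero at the start; "wrist_torque": the same for the moment, N m; "opening": opening from 0.0 (shut) to 1.0 (fully open); "grasp_force": force on a finger pad.
Only numpy, scipy, OpenCV 4.12 (cv2) and the standard library are available. Lean on these libraries where they do the work, as an engineer would, in place of code of your own. Each camera call takes 0.05 s, during which the arm holds its last target. There are 200 camera calls.

## Working session

There is one attempt and no reset: what is moved stays moved. The work goes in short steps, Python scripts to look and compute and a tool call to move; the robot and the scene stay as the last step left them, time stands still between calls to the robot, and variables do not carry over. Pictures are saved under pics/ and viewed, at most 10 in all, crops included, and the job is handed in when it is done.

Besides the shell and the picture viewer there is one more tool, called after "Emit:" as name([rows], argument=value, ...), one row to a line, values as JSON. play_rows: Moves the arm, as the interface text tells. Its arguments: {"type":"object","properties":{"motion":{"type":"array","items":{"type":"array"}},"claw":{"type":"number"}},"required":["motion"]}

```bash
mkdir -p pics; ls; cat > h.py <<'E'
import numpy as np, cv2
from station import arm, imaging
from scipy.spatial.transform import Rotation as Ro
def cloud(c):
    K=c["intrinsics"];k1=c["k1"];z=c["range_z"]
    v,u=np.mgrid[:420,:560].astype(float)
    xd=(u-K[0,2])/K[0,0];yd=(v-K[1,2])/K[1,1]
    D=np.array([k1,0,0,0],float)
    p=cv2.undistortPoints(np.stack([u.ravel(),v.ravel()],1)[:,None],K.astype(float),D).reshape(420,560,2)
    P=np.stack([p[...,0]*z,p[...,1]*z,z,np.ones_like(z)],-1)
    W=P@np.linalg.inv(c["view"]).T
    W=W[...,:3]; W[z<=0]=np.nan
    return W
def save(c,n,crop=None,s=1):
    im=c["pixels"][...,::-1]
    if crop: a,b,d,e=crop; im=im[b:e,a:d]
    cv2.imwrite("pics/"+n+".png",cv2.resize(im,None,fx=s,fy=s,interpolation=cv2.INTER_CUBIC))
def proj(c,p):
    K=c["intrinsics"].astype(float);V=c["view"]
    q=(V[:3,:3]@np.array(p)+V[:3,3])
    r,_=cv2.projectPoints(q[None],np.zeros(3),np.zeros(3),K,np.array([c["k1"],0,0,0],float));return r.ravel()
E
cat > a.py <<'E'
from h import *
for n in ["scene","top"]:
    c=imaging.camera(n); save(c,n+"0",None,1.4); W=cloud(c)
    print(n,"campos",np.linalg.inv(c["view"])[:3,3])
    for k in ["gearbox","dial","marker","cover","pointer_tip","tray","jar","wrench"]:
        for d in imaging.cut_out(n,k)[:5]:
            m=d["pixels"]; print(k,round(d["score"],2),np.round(d["xy"]),m.sum(),np.round(np.nanmedian(W[m],0),3))
E
python3 a.py
```

```text
pics
scene campos [1.26423274 0.55244041 0.84697245]
gearbox 0.88 [311. 210.] 7097 [0.571 0.007 0.086]
dial 0.65 [344. 196.] 554 [0.504 0.059 0.133]
marker 0.43 [341. 206.] 43 [0.546 0.084 0.134]
cover 0.86 [178. 172.] 868 [ 0.64  -0.473  0.008]
cover 0.67 [200. 207.] 1136 [ 0.709 -0.284  0.01 ]
cover 0.58 [249. 175.] 719 [ 0.499 -0.312  0.011]
pointer_tip 0.86 [347. 196.] 610 [0.504 0.061 0.133]
tray 0.64 [451. 277.] 2233 [0.459 0.363 0.014]
jar 0.79 [300. 298.] 1191 [0.782 0.15  0.055]
wrench 0.61 [239. 251.] 352 [ 0.743 -0.079  0.006]
top campos [ 0.46223073 -0.07009701  1.12862375]
dial 0.66 [237. 256.] 1181 [0.502 0.053 0.127]
cover 0.93 [384. 263.] 1920 [ 0.481 -0.313  0.009]
cover 0.76 [440. 210.] 1734 [ 0.62  -0.478  0.009]
cover 0.59 [367. 179.] 1715 [ 0.697 -0.292  0.009]
pointer_tip 0.85 [238. 253.] 1189 [0.502 0.052 0.127]
tray 0.72 [126. 262.] 1978 [0.471 0.37  0.007]
jar 0.37 [238. 252.] 1186 [0.502 0.053 0.127]
wrench 0.82 [294. 175.] 432 [ 0.731 -0.083  0.006]
```

View pics/top0.png

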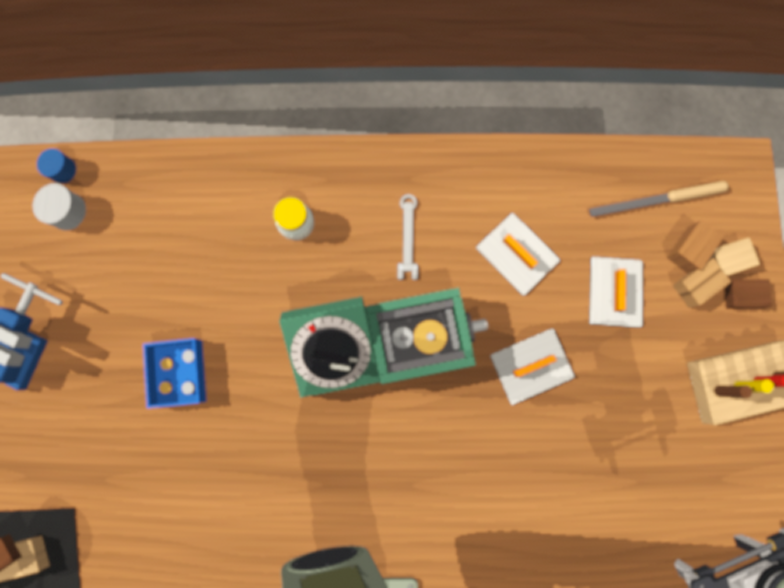

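View pics/scene0.png

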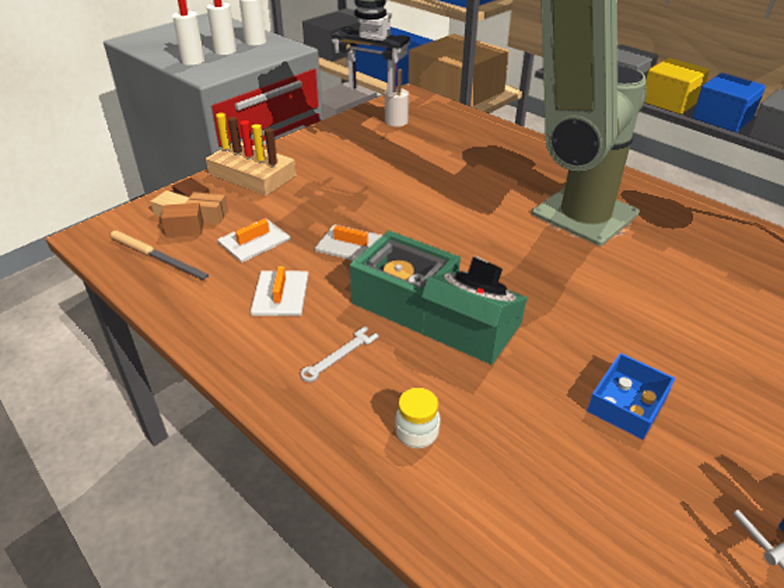

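The candidates for the cover, in raw top-view pixels, are (384,263) at 0.57 m, (367,179) at 0.76 m and (440,210) at 0.78 m from the base. I choose (384,263), the nearest, and check it in a crop. The tab is near (223,234), and the dial has white marks near (243,262).

```bash
cat > b.py <<'E'
from h import *
c=imaging.camera("top"); W=cloud(c); im=c["pixels"]
hsv=cv2.cvtColor(im,cv2.COLOR_RGB2HSV)
R=(W[...,0]>.35)&(W[...,0]<.7)&(W[...,1]>-.2)&(W[...,1]<.25)
g=(hsv[...,0]>65)&(hsv[...,0]<95)&(hsv[...,1]>90)&R&(W[...,2]>.05)
P=W[g]; 
# coarse
(r)=cv2.minAreaRect((P[:,:2]*1000).astype(np.float32)); print("rect",r)
# rim points
m=g&(abs(W[...,2]-.1)<.004)&(W[...,1]<-.01)
print("rim z",np.median(W[m][:,2]), cv2.minAreaRect((W[m][:,:2]*1000).astype(np.float32)))
# cover grip & plate
o=(hsv[...,0]>8)&(hsv[...,0]<22)&(hsv[...,1]>180)&(hsv[...,2]>200)
det=imaging.cut_out("top","cover")
for d in det:
    if np.hypot(*(np.array(d["xy"])-[384,263]))<10:
        mk=d["pixels"]
        print("cover mask",d["score"],cv2.minAreaRect((W[mk][:,:2]*1000).astype(np.float32)))
        gm=mk&(W[...,2]>.03); print("grip",gm.sum(),np.median(W[gm],0),cv2.minAreaRect((W[gm][:,:2]*1000).astype(np.float32)))
        pm=mk&(W[...,2]<.02)&(W[...,2]>.005)
        print("plate z",np.median(W[pm][:,2]),cv2.minAreaRect((W[pm][:,:2]*1000).astype(np.float32)))
a=cv2.resize(im[205:305,195:295],(400,400),interpolation=cv2.INTER_CUBIC)
b=cv2.resize(im[215:315,335:435],(400,400),interpolation=cv2.INTER_CUBIC)
cv2.imwrite("pics/crop1.png",np.hstack([a,b])[...,::-1])
E
python3 b.py
```

```text
rect ((528.0968017578125, -28.172515869140625), (144.34466552734375, 311.6758117675781), 9.178772926330566)
rim z 0.09932388953555549 ((535.0059204101562, -98.7955093383789), (131.80555725097656, 168.5702667236328), 10.946053504943848)
cover mask 0.93 ((483.5738220214844, -315.648681640625), (101.59590148925781, 132.49819946289062), 23.545307159423828)
grip 181 [ 0.48284117 -0.31309813  0.04087312] ((482.9049987792969, -314.4410400390625), (14.349648475646973, 80.07701110839844), 21.896175384521484)
plate z 0.009144191778065358 ((482.3894958496094, -314.6139221191406), (102.13290405273438, 132.57998657226562), 21.843345642089844)
```

View pics/crop1.png

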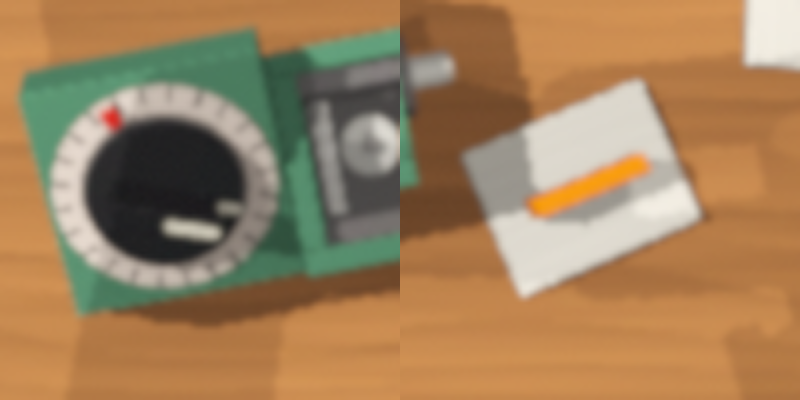

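The crop confirms the choice: a flat plate with the orange grip at crop (590,185). The dial's tab is at crop (112,118), and its white pointer line on the disc is at (230,208), with white on the bar top at (190,230). Next I rectify the views onto the known planes to measure precisely.

```bash
cat > d.py <<'E'
from h import *
def ortho(c,O,X,Y,half,s=0.5):
    n=int(2*half/s); a=(np.arange(n)-n/2+.5)*s/1000
    vx,ux=np.meshgrid(-a,a,indexing='ij') # rows: +Yax up ; cols +Xax right
    P=O+ux[...,None]*X+vx[...,None]*Y
    V=c["view"]; Q=(P.reshape(-1,3)@V[:3,:3].T+V[:3,3])
    r,_=cv2.projectPoints(Q,np.zeros(3),np.zeros(3),c["intrinsics"].astype(float),np.array([c["k1"],0,0,0],float))
    r=r.reshape(n,n,2).astype(np.float32)
    return cv2.remap(c["pixels"],r[...,0],r[...,1],cv2.INTER_CUBIC)
yaw=np.radians(10.); Rg=Ro.from_euler('z',yaw).as_matrix()
out=[]
g0=np.array([.528,-.028,0])
C={n:imaging.camera(n) for n in("top","scene")}
for n,c in C.items():
    W=cloud(c)
    L=(W-g0)@Rg
    hsv=cv2.cvtColor(c["pixels"],cv2.COLOR_RGB2HSV)
    gm=(hsv[...,0]>65)&(hsv[...,0]<95)&(hsv[...,1]>90)
    f=gm&(L[...,1]>.03)&(L[...,1]<.15)&(abs(L[...,0])<.06)&(L[...,2]>.06)
    A=np.c_[L[f][:,:2],np.ones(f.sum())]; 
    s=np.linalg.lstsq(A,L[f][:,2],rcond=None)[0]; print(n,"slope fit z=a x+b y+c",s, f.sum(),"deg",np.degrees(np.arctan(s[0])))
    # rim edges
    m=gm&(abs(L[...,2]-.1)<.004)&(L[...,1]<.01)&(L[...,1]>-.17)&(abs(L[...,0])<.085)
    # hole on z=.1 plane
    O=g0+Rg@np.array([0,-.073,.1]); im=ortho(c,O,-Rg[:,1],Rg[:,0],100)  # right=-y, up=+x
    h2=cv2.cvtColor(im,cv2.COLOR_RGB2HSV)
    ng=~((h2[...,0]>60)&(h2[...,0]<100)&(h2[...,1]>90))
    ng=cv2.morphologyEx(ng.astype(np.uint8),cv2.MORPH_OPEN,np.ones((9,9)))
    k,lab,st,ce=cv2.connectedComponentsWithStats(ng,connectivity=4); l=lab[200,200]
    cn=max(cv2.findContours((lab==l).astype(np.uint8),0,1)[0],key=cv2.contourArea)
    print(n,"hole centroid off mm(-y,+x)",(ce[l][0]-199.5)/2,-(ce[l][1]-199.5)/2,"area mm2",st[l][4]/4,cv2.minAreaRect(cn))
    out.append(im)
X=Ro.from_euler('y',-30,degrees=True).as_matrix()
Rd=Rg@X  # z: outward tilt towards -x
o2=[]
for n,c in C.items():
    O=g0+Rg@(np.array([-.0025,.08,.105])+X[:,2]*.014)
    o2.append(ortho(c,O,-Rd[:,1],Rd[:,0],75))
o2=[cv2.resize(i,(400,400)) for i in o2]
big=np.vstack([np.hstack(out),np.hstack(o2)])[...,::-1]
cv2.imwrite("pics/ortho.png",cv2.resize(big,(600,600),interpolation=cv2.INTER_AREA))
np.savez("o.npz",d=o2[0],s=o2[1])
E
python3 d.py
```

```text
top slope fit z=a x+b y+c [0.57094111 0.01354511 0.10693693] 317 deg 29.723822329203312
top hole centroid off mm(-y,+x) -0.992118854655601 -5.0370994461678436 area mm2 15392.75 ((199.08212280273438, 209.81829833984375), (224.8993682861328, 284.1481018066406), 89.30972290039062)
scene slope fit z=a x+b y+c [ 0.5106309  -0.02435023  0.11286559] 57 deg 27.050260829494785
scene hole centroid off mm(-y,+x) -5.859185056136269 3.258101045296172 area mm2 12915.0 ((189.50125122070312, 190.06600952148438), (206.71792602539062, 267.7825012207031), 88.91908264160156)
```

View pics/ortho.png

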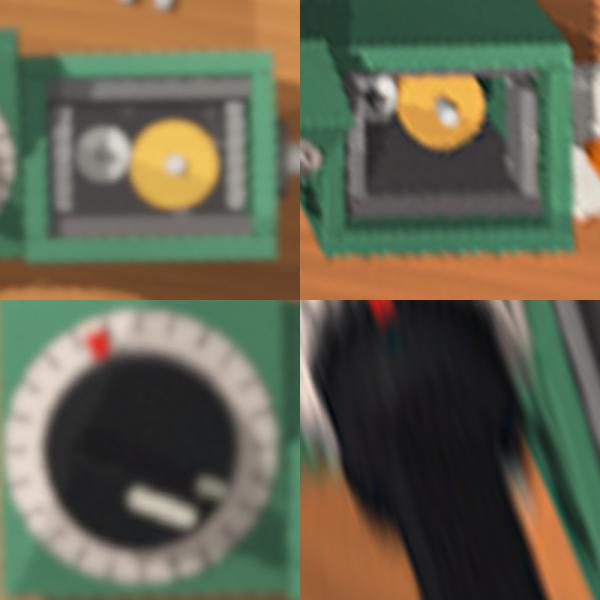

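The rectified top view is usable. It shows the well hole at (50–250, 75–240), the tab at (98,346) and the pointer line at (210,487) on the disc. The scene rectification is too oblique for the dial. I'll refine with sub-pixel edges.

```bash
cat > e.py <<'E'
from d import *
def green(im):
    f=im.astype(float); return f[...,1]-f[...,0]   # green: G-R large; wood/gray <=0
O=g0+Rg@np.array([0,-.073,.1])
for n in ("top","scene"):
    im=ortho(C[n],O,-Rg[:,1],Rg[:,0],100); G=cv2.GaussianBlur(green(im),(0,0),1.5)
    def edges(prof,axis):pass
    def cross(p,t):  # sub-pixel crossings
        i=np.where((p[:-1]-t)*(p[1:]-t)<0)[0]; return i+(t-p[i])/(p[i+1]-p[i])
    t=25
    for lab,(A,rng) in {"cols(x edges)":(G.T,(120,300)),"rows(y edges)":(G,(150,270))}.items():
        sel=[]
        for k in range(*rng,4):
            for e in cross(A[k],t): sel.append((k,e))
        sel=np.array(sel)
        # cluster by e histogram
        h,_=np.histogram(sel[:,1],bins=np.arange(0,401,4)); 
        used=np.zeros(len(sel),bool)
        for _ in range(5):
            best=max(np.where(used,-1,1)*0+[((abs(sel[:,1]-s)<8)&~used).sum() if not u else -1 for s,u in zip(sel[:,1],used)]) if (~used).any() else 0
            if best<20: break
            s=[e for (k,e),u in zip(sel,used) if not u and ((abs(sel[:,1]-e)<8)&~used).sum()==best][0]
            m=(abs(sel[:,1]-s)<10)&~used; used|=m
            a,b=np.polyfit(sel[m,0]-199.5,sel[m,1]-199.5,1); print(n,lab,"at mm",round(b/2,2),"tilt deg",round(np.degrees(np.arctan(a)),2),m.sum())
# dial in top view
O2=g0+Rg@(np.array([-.0025,.08,.105])+X[:,2]*.014)
im=ortho(C["top"],O2,-Rd[:,1],Rd[:,0],75,.25); hs=cv2.cvtColor(im,cv2.COLOR_RGB2HSV)
dk=(hs[...,2]<75).astype(np.uint8); dk=cv2.morphologyEx(dk,cv2.MORPH_CLOSE,np.ones((61,61)))
cn=max(cv2.findContours(dk,0,1)[0],key=cv2.contourArea); print("disc",[(np.array(v)-299.5)/4 if i==0 else np.array(v)/4 for i,v in enumerate(cv2.fitEllipse(cn)[:2])])
k,lab,st,ce=cv2.connectedComponentsWithStats(((hs[...,2]>120)&(hs[...,1]<70)&(np.hypot(*(np.mgrid[:600,:600]-299.5))<43*4)).astype(np.uint8))
for i in range(1,k):
    if st[i][4]>100: print("white",(ce[i]-299.5)/4,st[i]/4)
rd=((hs[...,0]<8)|(hs[...,0]>172))&(hs[...,1]>150)&(hs[...,2]>120); y,x=np.where(rd); print("red",(x.mean()-299.5)/4,(y.mean()-299.5)/4,len(x)/16)
cv2.imwrite("pics/dial.png",im[...,::-1])
E
python3 e.py
```

```text
top slope fit z=a x+b y+c [0.57521946 0.01173838 0.10665825] 319 deg 29.908350600039572
top hole centroid off mm(-y,+x) -0.9496083084124365 -5.060322129762056 area mm2 15382.0 ((199.1003875732422, 209.83010864257812), (224.92343139648438, 284.1600646972656), 89.30972290039062)
scene slope fit z=a x+b y+c [ 0.51549992 -0.0262062   0.11239749] 50 deg 27.27110152735903
scene hole centroid off mm(-y,+x) -5.82571710602717 3.263790500522589 area mm2 12916.5 ((189.5295867919922, 190.0378875732422), (206.78866577148438, 267.70050048828125), 88.8982925415039)
top cols(x edges) at mm -63.49 tilt deg -1.08 45
top cols(x edges) at mm -48.55 tilt deg -0.88 45
top cols(x edges) at mm 58.26 tilt deg -1.03 45
top cols(x edges) at mm 73.33 tilt deg -0.65 45
top rows(y edges) at mm -68.37 tilt deg 2.6 30
top rows(y edges) at mm 64.81 tilt deg 0.73 30
top rows(y edges) at mm 84.65 tilt deg 1.2 30
top rows(y edges) at mm -90.89 tilt deg 2.06 28
scene cols(x edges) at mm -53.13 tilt deg -0.23 48
scene cols(x edges) at mm 45.94 tilt deg -1.27 45
scene cols(x edges) at mm 67.35 tilt deg -0.92 45
scene rows(y edges) at mm 59.74 tilt deg 1.41 30
scene rows(y edges) at mm 81.7 tilt deg -0.15 30
scene rows(y edges) at mm -68.84 tilt deg -5.29 30
disc [array([-4.37530518,  0.86401367]), array([91.80581665, 95.55298615])]
white [31.77722063 19.31626074] [101.5   91.25  10.5    6.25 174.5 ]
white [ 6.05494601 28.96364507] [  64.5    94.     33.5    19.75 1435.5 ]
red -25.058555555555557 -52.367222222222225 70.3125
```

View pics/dial.png

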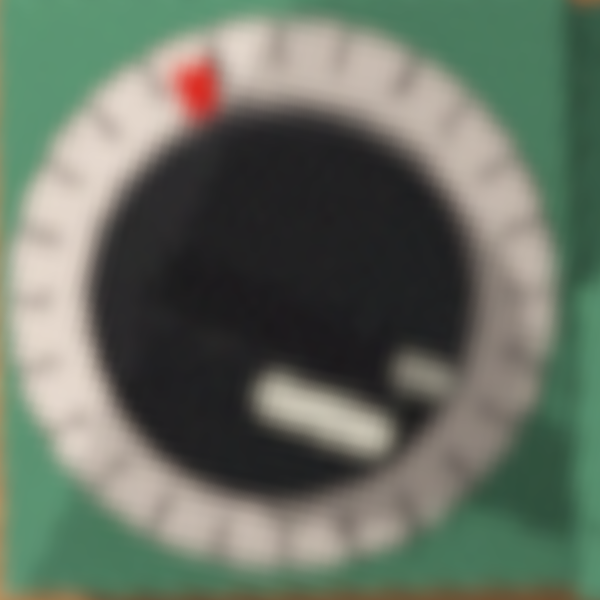

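Refined gearbox yaw is about 11°. The tab is at (197,92) and the pointer line on the disc at (425,372), in 0.25 mm pixels. The two cameras disagree by several mm, so I compare their calibration on common objects.

```bash
cat > f.py <<'E'
from h import *
C={n:imaging.camera(n) for n in("top","scene")}
for n,c in C.items():
    print(n,c["k1"],c["intrinsics"][0],c["intrinsics"][1])
    W=cloud(c); hsv=cv2.cvtColor(c["pixels"],cv2.COLOR_RGB2HSV)
    b=(abs(W[...,2])<.012)&(W[...,0]>.3)&(W[...,0]<.85)&(abs(W[...,1])<.5)&(hsv[...,0]<20)&(hsv[...,1]>100)
    A=np.c_[W[b][:,:2]-[.5,0],np.ones(b.sum())]; print("bench",np.linalg.lstsq(A,W[b][:,2],rcond=None)[0])
    for lab,h0,h1,zmin,zmax in (("orange",8,22,.039,.05),("yellow",23,33,.07,.09)):
        m=(hsv[...,0]>=h0)&(hsv[...,0]<=h1)&(hsv[...,1]>170)&(hsv[...,2]>150)&(W[...,2]>zmin)&(W[...,2]<zmax)&(W[...,0]>.3)&(W[...,0]<.9)
        k,l,st,ce=cv2.connectedComponentsWithStats(m.astype(np.uint8))
        for i in range(1,k):
            if st[i][4]>12:
                p=W[l==i]; print(lab,np.round(p.mean(0),4),st[i][4],np.round((p.max(0)+p.min(0))/2,4))
    m=(hsv[...,0]>105)&(hsv[...,0]<125)&(hsv[...,1]>120)&(W[...,2]>.04)&(W[...,2]<.05)&(W[...,1]>.25)&(W[...,1]<.5)
    p=W[m];print("tray rim",np.round((p.max(0)+p.min(0))/2,4),cv2.minAreaRect((p[:,:2]*1000).astype(np.float32)))
E
python3 f.py
```

```text
top -0.1011106835331758 [421.58707774   0.         280.21988814] [  0.         421.58707774 207.80718337]
bench [-0.00171331  0.00050759 -0.00075878]
orange [ 0.6987 -0.2942  0.0414] 97 [ 0.6971 -0.2931  0.0426]
orange [ 0.622  -0.4823  0.0413] 101 [ 0.6227 -0.4817  0.0418]
orange [ 0.484  -0.3161  0.0418] 89 [ 0.4829 -0.3167  0.0431]
yellow [0.7653 0.1385 0.0738] 384 [0.7643 0.1385 0.0752]
yellow [ 0.4461 -0.6812  0.0803] 14 [ 0.445  -0.6812  0.0813]
tray rim [0.4709 0.3599 0.0444] ((469.9430236816406, 361.03033447265625), (116.93437957763672, 100.94223022460938), 6.337574481964111)
scene -0.046503364426948544 [454.62467298   0.         283.82094918] [  0.         454.62467298 206.94427715]
bench [-0.00036846  0.00014853 -0.00066393]
orange [ 0.6366 -0.4813  0.0401] 26 [ 0.6356 -0.4821  0.0407]
orange [ 0.4857 -0.3104  0.0414] 59 [ 0.487  -0.3105  0.0424]
orange [ 0.7036 -0.2917  0.0418] 77 [ 0.7028 -0.2935  0.0423]
yellow [ 0.4706 -0.7993  0.0803] 23 [ 0.4703 -0.7996  0.0803]
yellow [ 0.4477 -0.6815  0.0795] 23 [ 0.4483 -0.6824  0.0801]
yellow [0.7689 0.1409 0.0744] 484 [0.7686 0.1401 0.0745]
tray rim [0.4726 0.3651 0.0449] ((472.26715087890625, 363.4854736328125), (126.88911437988281, 101.05538940429688), 7.10585355758667)
```

Scene minus top is about +3 mm in x and +2 mm in y, so I average the two. The bar sits well above the disc, so I fit the dial from the depth data.

```bash
cat > g.py <<'E'
from h import *
yaw=np.radians(11.); Rg=Ro.from_euler('z',yaw).as_matrix(); T=Ro.from_euler('y',-30,degrees=True).as_matrix(); Rd=Rg@T
g=np.array([.5236,-.0272,0])  # top-camera estimate
w=g+Rg@np.array([0,-.073,0]); print("well(top)",w)
F=g+Rg@np.array([0,.08,.066+.070*np.tan(np.pi/6)])
def rect(p): return cv2.minAreaRect((p*1000).astype(np.float32))
def onplane(c,u,v,h):
    K=c["intrinsics"].astype(float)
    q=cv2.undistortPoints(np.array([[[u,v]]],float),K,np.array([c["k1"],0,0,0],float)).ravel()
    iv=np.linalg.inv(c["view"]); d=Rd.T@(iv[:3,:3]@np.array([*q,1])); o=Rd.T@(iv[:3,3]-F)
    return (o+d*(h-o[2])/d[2])*1000
for n in("top","scene"):
    c=imaging.camera(n); W=cloud(c); L=(W-F)@Rd
    hsv=cv2.cvtColor(c["pixels"],cv2.COLOR_RGB2HSV)
    near=np.hypot(L[...,0],L[...,1])<.075
    dark=(hsv[...,2]<80)
    wh=(hsv[...,1]<70)&(hsv[...,2]>110)
    bar=near&(L[...,2]>.042)&(L[...,2]<.056)&(dark|wh)
    print(n,"bar",bar.sum(),np.round(np.median(L[bar],0)*1000,1),rect(L[bar][:,:2]))
    mu=L[bar][:,:2].mean(0); e,v=np.linalg.eigh(np.cov((L[bar][:,:2]-mu).T)); d=v[:,1]; print(" pca centre",mu*1000,"dir deg",np.degrees(np.arctan2(d[1],d[0])),np.sqrt(e*12)*1000)
    bw=bar&wh; print(" barwhite",bw.sum(),np.round(np.mean(L[bw],0)*1000,1))
    disc=near&(L[...,2]>.008)&(L[...,2]<.020)&dark
    print(" disc",disc.sum(),np.median(L[disc],0)*1000,cv2.minEnclosingCircle((L[disc][:,:2]*1000).astype(np.float32)))
    ring=near&(L[...,2]<.006)&(L[...,2]>-.006)&wh
    print(" ring",np.median(L[ring],0)*1000,cv2.minEnclosingCircle((L[ring][:,:2]*1000).astype(np.float32)))
    lw=near&(L[...,2]>.009)&(L[...,2]<.02)&wh&(np.hypot(L[...,0],L[...,1])<.05)
    print(" discwhite",lw.sum(),np.round(L[lw]*1000)[:8].tolist())
    rd=near&((hsv[...,0]<8)|(hsv[...,0]>172))&(hsv[...,1]>150)&(hsv[...,2]>100)
    vv,uu=np.where(rd); print(" red",len(uu),np.median(L[rd],0)*1000,"ray@8:",onplane(c,uu.mean(),vv.mean(),.008))
E
python3 g.py
```

```text
well(top) [ 0.53752906 -0.09885878  0.        ]
top bar 168 [ 0.   6.2 46.4] ((-0.4113178253173828, 3.85345458984375), (63.92115020751953, 16.766084671020508), 69.23308563232422)
 pca centre [0.29482022 4.74874797] dir deg 68.8511855126163 [16.2378091 64.9268255]
 barwhite 56 [ -8.1 -10.8  46.9]
 disc 749 [13.430989    1.82445394 12.59815647] ((0.3314898610115051, 2.3158581256866455), 47.46084976196289)
 ring [10.72266385  1.59050868  0.47625861] ((-2.8400955200195312, 4.218278408050537), 72.74551391601562)
 discwhite 21 [[-14.0, -28.0, 14.0], [-15.0, -30.0, 12.0], [-16.0, -35.0, 12.0], [-15.0, -38.0, 16.0], [-16.0, -28.0, 14.0], [-17.0, -30.0, 14.0], [-18.0, -32.0, 13.0], [-19.0, -35.0, 13.0]]
 red 11 [51.90078363 23.0818907   6.58862588] ray@8: [52.99858563 23.30345635  8.        ]
scene bar 42 [ 7.4  8.6 44. ] ((5.8757100105285645, 6.1782989501953125), (59.3658447265625, 14.765508651733398), 73.20314025878906)
 pca centre [8.48472088 8.85060662] dir deg 70.92803600987259 [10.20652398 64.92978987]
 barwhite 5 [ 2.1 -6.5 46.5]
 disc 231 [17.8530799  10.85473202 12.54591458] ((5.171165466308594, 5.959503650665283), 46.78638458251953)
 ring [43.0464706  28.38531062  0.35277005] ((5.207499027252197, 6.812027931213379), 69.32491302490234)
 discwhite 0 []
 red 15 [57.64681387 25.98403461  4.38988721] ray@8: [74.37087003 32.16494878  8.        ]
```

```bash
cat > k.py <<'E'
from h import *
yaw=np.radians(11.); Rg=Ro.from_euler('z',yaw).as_matrix(); T=Ro.from_euler('y',-30,degrees=True).as_matrix(); Rd=Rg@T
F=np.array([.5236,-.0272,0])+Rg@np.array([0,.08,.066+.070*np.tan(np.pi/6)])
DC=F+Rd@np.array([.0024,.0047,-.0008])   # dial axis on the face
def cur():
    s=arm.read_state(); return s,np.array(s["tool_pos"]),Ro.from_euler('xyz',s["ee_rot"],degrees=True)
def togo(p,R):
    s,p0,R0=cur(); R=Ro.from_matrix(R) if isinstance(R,np.ndarray) else R
    print("shift mm",np.round(R0.inv().apply(p-p0)*1000,1),"turn deg",np.round(np.degrees((R0.inv()*R).as_rotvec()),1))
def dialR(phi,flip=0):  # fingers close across bar with pointer angle phi(deg)
    a=np.radians(phi+180*flip); x=Rd@np.array([np.cos(a),np.sin(a),0]); z=-Rd[:,2]; return np.stack([x,np.cross(z,x),z],1)
def downR(yawdeg): # tool y along world direction yaw, z down
    a=np.radians(yawdeg); y=np.array([np.cos(a),np.sin(a),0]); z=np.array([0,0,-1.]); return np.stack([np.cross(y,z),y,z],1)
E
python3 - <<'E'
from k import *
s,p,R=cur(); print(s); print(np.round(R.as_matrix(),3)); print("DC",DC)
for f in (0,1):
    togo(DC+Rd[:,2]*.12,dialR(-111.5,f))
# neutral: with same relation as now
E
```

```text
{'time': 1.4, 'qpos': array([-7.96137746e+01,  1.18366984e+01,  8.83221012e+01, -1.11448184e-03,
        7.98404235e+01, -8.62342856e+00]), 'joint_vel': array([-0.08894739,  0.01730471,  0.00189789, -0.17019885, -0.019984  ,
       -0.07110526]), 'joint_torque': array([-7.63913449e-04, -3.70882559e+01, -2.81752771e+01,  6.98002568e-02,
        2.75207061e-02, -1.53229911e-05]), 'tool_pos': array([ 0.18727297, -0.54365189,  0.20544727]), 'ee_rot': array([1.79999396e+02, 1.20110551e-03, 1.90098506e+01]), 'contact_force': array([ 0.09969254, -0.445282  ,  0.52453196]), 'wrist_torque': array([ 0.03279155,  0.04318412, -0.02394335]), 'grasp_force': 0.0, 'opening': 0.9978548941329445}
[[ 0.945  0.326 -0.   ]
 [ 0.326 -0.945 -0.   ]
 [-0.     0.    -1.   ]]
DC [0.5098714  0.05641674 0.1069217 ]
shift mm [ 441.1 -470.6   -5.4] turn deg [ 28.3  22.3 116.3]
shift mm [ 441.1 -470.6   -5.4] turn deg [-19.4  24.7 -59. ]
```

Emit:
play_rows([
  [[441, -471, -5], [-19.4, 24.7, -59]],
  [[441, -471, -5], [-19.4, 24.7, -59]],
  [[441, -471, -5], [-19.4, 24.7, -59]],
  [[441, -471, -5], [-19.4, 24.7, -59]],
  [[441, -471, -5], [-19.4, 24.7, -59]],
  [[441, -471, -5], [-19.4, 24.7, -59]],
  [[441, -471, -5], [-19.4, 24.7, -59]],
  [[441, -471, -5], [-19.4, 24.7, -59]],
  [[441, -471, -5], [-19.4, 24.7, -59]],
  [[441, -471, -5], [-19.4, 24.7, -59]],
  [[441, -471, -5], [-19.4, 24.7, -59]],
  [[441, -471, -5], [-19.4, 24.7, -59]],
  [[441, -471, -5], [-19.4, 24.7, -59]],
  [[441, -471, -5], [-19.4, 24.7, -59]],
  [[441, -471, -5], [-19.4, 24.7, -59]],
  [[441, -471, -5], [-19.4, 24.7, -59]],
], claw=50)

```text
time: 3.0
tool_pos: [0.4506, 0.0442, 0.2103]
ee_rot: [151.8, -10.6, 82.0]
contact_force: [-0.0, -0.4, -0.1]
opening: 0.532
grasp_force: 0.0
```

```bash
python3 - <<'E'
from k import *
s,p,R=cur(); print(s["time"],s["qpos"],s["opening"],s["contact_force"])
togo(DC+Rd[:,2]*.019,dialR(-111.5,1))
c=imaging.camera("top"); save(c,"hover",(195,205,295,305),4)
print(proj(c,p))
E
```

```text
3.0 [-15.33999716 -26.73539403 127.1235232   16.0124204   53.36214627
 -11.30398927] 0.531905358865239 [-0.02795069 -0.35132635 -0.13645394]
shift mm [  0.9   0.4 100.8] turn deg [-0.   0.  -0.1]
[234.71350612 275.21052925]
```

View pics/hover.png

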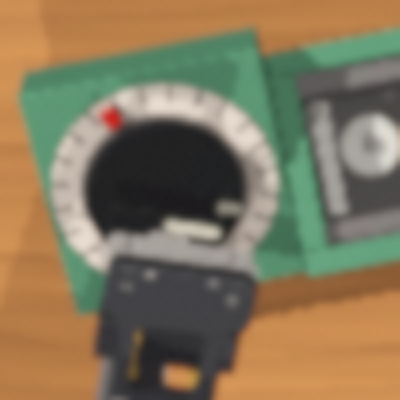

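The hover crop shows the gripper (150,280) square across the dial bar and still clear of it.

Emit:
play_rows([
  [[1, 0, 30], [0, 0, 0]],
  [[1, 0, 55], [0, 0, 0]],
  [[1, 0, 75], [0, 0, 0]],
  [[1, 0, 90], [0, 0, 0]],
  [[1, 0, 100], [0, 0, 0]],
  [[1, 0, 100], [0, 0, 0]],
])

```text
time: 3.65
tool_pos: [0.4994, 0.0525, 0.1224]
ee_rot: [152.0, -10.6, 81.7]
contact_force: [-0.5, 0.1, -0.2]
opening: 0.53
grasp_force: 0.0
```

Emit:
play_rows([
  [[0, 0, 0], [0, 0, 0]],
  [[0, 0, 0], [0, 0, 0]],
  [[0, 0, 0], [0, 0, 0]],
  [[0, 0, 0], [0, 0, 0]],
  [[0, 0, 0], [0, 0, 0]],
  [[0, 0, 0], [0, 0, 0]],
], claw=0)

```text
time: 4.25
tool_pos: [0.4984, 0.0564, 0.1232]
ee_rot: [152.0, -10.6, 82.2]
contact_force: [-8.1, -2.0, 4.7]
opening: 0.169
grasp_force: 30.0
```

```bash
python3 - <<'E'
from k import *
s,p,R=cur(); print(s["time"],s["opening"]*94,s["grasp_force"],s["contact_force"],s["wrist_torque"],s["qpos"][5])
print("force in tool",R.inv().apply(s["contact_force"]),"torque",R.inv().apply(s["wrist_torque"]))
togo(DC+Rd[:,2]*.019,dialR(-111.5,1))
E
```

```text
4.25 15.922405254322346 29.995818436145782 [-8.12798727 -1.95099846  4.72070132] [-0.23661731  0.8857217  -0.18278515] -12.836353813940612
force in tool [-2.12010431 -4.4281795  -8.24936222] torque [ 0.7970753  -0.47110316  0.12897238]
shift mm [-1.4  2.3  0.7] turn deg [-0.2 -0.  -0. ]
```

Emit:
play_rows([
  [[0, -2, -2], [0, 0, 0]],
  [[0, -2, -2], [0, 0, 0]],
  [[0, -2, -2], [0, 0, 0]],
])

```text
time: 4.55
tool_pos: [0.4979, 0.056, 0.1239]
ee_rot: [151.7, -10.6, 82.0]
contact_force: [17.4, 2.4, -18.8]
opening: 0.167
grasp_force: 30.0
```

```bash
cat > st.py <<'E'
from k import *
s,p,R=cur(); print(s["time"],s["opening"]*94,s["grasp_force"],s["qpos"].round(1))
print("force in tool",R.inv().apply(s["contact_force"]),"torque",R.inv().apply(s["wrist_torque"]))
L=Rd.T@(p-DC); tx=Rd.T@R.as_matrix()[:,0]; print("dialframe mm",L*1000,"tool x angle in dial",np.degrees(np.arctan2(tx[1],tx[0])),"tilt",np.degrees(np.arccos(-(Rd.T@R.as_matrix()[:,2])[2])))
E
python3 st.py
```

```text
4.55 15.688217581857947 29.997108578681946 [-11.1 -10.6 127.5  18.5  36.3 -12.8]
force in tool [ 1.19028406  5.71923925 25.08695168] torque [-0.87857004 -0.00409116  0.03302969]
dialframe mm [-1.77021175  1.92246995 20.60475698] tool x angle in dial 68.36108016861273 tilt 0.07548944646507878
```

Emit:
play_rows([
  [[0, 1.1, 1.5], [0, 0, 0]],
  [[0, 1.1, 1.5], [0, 0, 0]],
  [[0, 1.1, 1.5], [0, 0, 0]],
])

```text
time: 4.85
tool_pos: [0.4981, 0.0562, 0.1238]
ee_rot: [151.9, -10.6, 82.2]
contact_force: [-5.8, -2.4, 3.7]
opening: 0.169
grasp_force: 30.0
```

```bash
python3 st.py
```

```text
4.85 15.920853695214193 30.008471310138702 [-11.  -10.5 127.4  18.4  36.5 -12.8]
force in tool [-2.40521043 -2.74557623 -6.28578089] torque [ 0.55133805 -0.62659827  0.09547976]
dialframe mm [-1.67231799  2.00781884 20.40190194] tool x angle in dial 68.49320892027404 tilt 0.11843756405546844
```

Emit:
play_rows([
  [[0, 0, 0.4], [0, 0, -6]],
  [[0, 0, 0.4], [0, 0, -12]],
  [[0, 0, 0.4], [0, 0, -18]],
  [[0, 0, 0.4], [0, 0, -24]],
  [[0, 0, 0.4], [0, 0, -30]],
  [[0, 0, 0.4], [0, 0, -36]],
  [[0, 0, 0.4], [0, 0, -42]],
  [[0, 0, 0.4], [0, 0, -45]],
  [[0, 0, 0.4], [0, 0, -45]],
])

```text
time: 5.75
tool_pos: [0.4957, 0.0557, 0.1222]
ee_rot: [152.5, 11.4, 121.9]
contact_force: [-22.7, -9.1, 15.8]
opening: 0.17
grasp_force: 30.0
```

```bash
python3 st.py
```

```text
5.75 15.934067045043452 30.02193510532379 [-11.1 -10.5 127.5  18.2  36.7 -57.9]
force in tool [  1.07866798 -13.82464845 -25.62041764] torque [ 2.36837444e+00  7.85895314e-02 -2.17057518e-03]
dialframe mm [-4.50912625  2.03145921 20.22111338] tool x angle in dial 113.67420836108612 tilt 0.41957798078349784
```

Emit:
play_rows([
  [[0, -2.5, -1.2], [0, 0, 0]],
  [[0, -2.5, -1.2], [0, 0, 0]],
  [[0, -2.5, -1.2], [0, 0, 0]],
])

```text
time: 6.05
tool_pos: [0.4956, 0.0556, 0.1223]
ee_rot: [152.2, 11.3, 121.7]
contact_force: [3.3, 3.9, -6.4]
opening: 0.168
grasp_force: 30.0
```

```bash
python3 st.py
```

```text
6.05 15.801028680462691 29.997433125972748 [-11.3 -10.7 127.7  18.8  36.5 -58.3]
force in tool [2.74851392 1.51777816 7.53721073] torque [ 0.06245921  0.33037738 -0.14596962]
dialframe mm [-4.5916764   1.9034322  20.45624229] tool x angle in dial 113.44267206224545 tilt 0.20539513205398607
```

Emit:
play_rows([
  [[0, -0.5, 0.3], [0, 0, -7]],
  [[-0.1, -0.9, 0.3], [0, 0, -14]],
  [[-0.3, -1.4, 0.3], [0, 0, -21]],
  [[-0.4, -1.8, 0.3], [0, 0, -28]],
  [[-0.7, -2.2, 0.3], [0, 0, -35]],
  [[-1.0, -2.5, 0.3], [0, 0, -42]],
  [[-1.3, -2.9, 0.3], [0, 0, -49]],
  [[-1.7, -3.2, 0.3], [0, 0, -56]],
  [[-2.1, -3.4, 0.3], [0, 0, -63]],
  [[-2.5, -3.6, 0.3], [0, 0, -70]],
  [[-2.9, -3.7, 0.3], [0, 0, -77]],
  [[-3.3, -3.8, 0.3], [0, 0, -83]],
  [[-3.6, -3.8, 0.3], [0, 0, -87.2]],
  [[-3.6, -3.8, 0.3], [0, 0, -87.2]],
  [[-3.6, -3.8, 0.3], [0, 0, -87.2]],
])

```text
time: 7.55
tool_pos: [0.4948, 0.0506, 0.1213]
ee_rot: [-168.7, 27.8, -145.6]
contact_force: [-3.3, 4.7, -2.6]
opening: 0.169
grasp_force: 30.0
```

```bash
python3 st.py
```

```text
7.55 15.872483261220076 30.019486248493195 [ -12.2  -10.7  127.9   19.5   36.7 -146.8]
force in tool [1.21291301 6.0871437  1.0844968 ] torque [-0.73542219  0.16609227 -0.05650464]
dialframe mm [-6.55705034 -2.8863452  20.42563572] tool x angle in dial -159.41961424255283 tilt 0.22424732319537635
```

Emit:
play_rows([
  [[0, 0, 0], [0, 0, 0]],
  [[0, 0, 0], [0, 0, 0]],
  [[0, 0, 0], [0, 0, 0]],
], claw=50)

```text
time: 7.85
tool_pos: [0.4975, 0.049, 0.1235]
ee_rot: [-168.4, 28.0, -145.5]
contact_force: [-0.1, 0.2, -0.2]
opening: 0.389
grasp_force: 0.0
```

Emit:
play_rows([
  [[0, 0, -20], [0, 0, 0]],
  [[0, 0, -60], [0, 0, 0]],
  [[0, 0, -100], [0, 0, 0]],
  [[0, 0, -130], [0, 0, 0]],
  [[0, 0, -130], [0, 0, 0]],
])

```text
time: 8.35
tool_pos: [0.4349, 0.0356, 0.2411]
ee_rot: [-167.9, 28.3, -145.3]
contact_force: [-1.0, -0.1, -0.0]
opening: 0.528
grasp_force: 0.0
```

```bash
sed -i 's/, *"scene")/)/; s/("top")/("top",)/' g.py; sed -i 's/^for n in("top").*/for n in ("top",):/' g.py; python3 g.py; python3 st.py; python3 - <<'E'
from k import *
c=imaging.camera("top"); save(c,"dial2",(195,205,295,305),4)
E
```

```text
well(top) [ 0.53752906 -0.09885878  0.        ]
top bar 165 [-1.1  3.6 46.2] ((-0.624267578125, 4.220189094543457), (64.84811401367188, 16.895462036132812), 21.804166793823242)
 pca centre [-0.2543052   3.54728278] dir deg -159.9603144761849 [16.0781413  66.18407912]
 barwhite 71 [11.5  9.6 46.3]
 disc 770 [ 4.64624298 -5.92379202 12.43336217] ((1.2371612787246704, 2.7086169719696045), 47.39249038696289)
 ring [10.39059149  0.26851647  0.39508421] ((-2.4156227111816406, 3.5173420906066895), 72.40782165527344)
 discwhite 47 [[45.0, 20.0, 12.0], [42.0, 25.0, 10.0], [42.0, 23.0, 11.0], [42.0, 21.0, 11.0], [44.0, 17.0, 17.0], [41.0, 23.0, 15.0], [40.0, 21.0, 12.0], [40.0, 18.0, 15.0]]
 red 12 [52.85973408 23.65762397  6.755599  ] ray@8: [53.38024234 23.58024021  8.        ]
8.4 49.77313323011352 0.0 [ -18.2  -31.9  126.7   16.5   59.  -145. ]
force in tool [ 0.22325088  0.47269743 -1.08860852] torque [-0.09948916  0.04627725  0.07948247]
dialframe mm [ -2.14900647  -5.56639386 152.91908474] tool x angle in dial -159.33654867500374 tilt 0.4348636440857826
```

View pics/dial2.png

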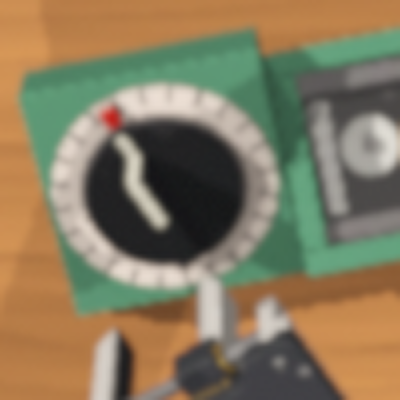

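The crop shows the white pointer line (125,145) aimed at the red tab (112,118), and the tab has not moved. Next is the cover.

```bash
python3 - <<'E'
from k import *
togo(np.array([.4835,-.315,.20]),downR(21.9))
E
```

```text
shift mm [ 156.1 -320.2   22.7] turn deg [16.7 29.9 97.1]
```

Emit:
play_rows([
  [[156, -320, 23], [16.7, 29.9, 97.1]],
  [[156, -320, 23], [16.7, 29.9, 97.1]],
  [[156, -320, 23], [16.7, 29.9, 97.1]],
  [[156, -320, 23], [16.7, 29.9, 97.1]],
  [[156, -320, 23], [16.7, 29.9, 97.1]],
  [[156, -320, 23], [16.7, 29.9, 97.1]],
  [[156, -320, 23], [16.7, 29.9, 97.1]],
  [[156, -320, 23], [16.7, 29.9, 97.1]],
  [[156, -320, 23], [16.7, 29.9, 97.1]],
  [[156, -320, 23], [16.7, 29.9, 97.1]],
  [[156, -320, 23], [16.7, 29.9, 97.1]],
  [[156, -320, 23], [16.7, 29.9, 97.1]],
  [[156, -320, 23], [16.7, 29.9, 97.1]],
  [[156, -320, 23], [16.7, 29.9, 97.1]],
  [[156, -320, 23], [16.7, 29.9, 97.1]],
])

```text
time: 9.95
tool_pos: [0.4827, -0.3135, 0.1967]
ee_rot: [-179.8, -0.2, 112.1]
contact_force: [-0.3, -0.9, 0.1]
opening: 0.532
grasp_force: 0.0
```

```bash
python3 - <<'E'
from k import *
print(cur()[0]["qpos"].round(1))
togo(np.array([.4835,-.315,.015]),downR(21.9))
E
```

```text
[-41.6  12.5  88.6  -0.1  79.2 -63.6]
shift mm [ -2.3   0.8 181.7] turn deg [-0.2 -0.2  0.2]
```

Emit:
play_rows([
  [[-1, 0.5, 45], [0, 0, 0]],
  [[-1, 0.5, 90], [0, 0, 0]],
  [[-1, 0.5, 130], [0, 0, 0]],
  [[-1, 0.5, 155], [0, 0, 0]],
  [[-1, 0.5, 172], [0, 0, 0]],
  [[-1, 0.5, 181], [0, 0, 0]],
  [[-1, 0.5, 181], [0, 0, 0]],
])

```text
time: 10.65
tool_pos: [0.4824, -0.3139, 0.0159]
ee_rot: [-179.8, -0.2, 112.0]
contact_force: [0.8, -0.0, 0.9]
opening: 0.533
grasp_force: 0.0
```

Emit:
play_rows([
  [[0, 0, 0], [0, 0, 0]],
  [[0, 0, 0], [0, 0, 0]],
  [[0, 0, 0], [0, 0, 0]],
  [[0, 0, 0], [0, 0, 0]],
  [[0, 0, 0], [0, 0, 0]],
  [[0, 0, 0], [0, 0, 0]],
], claw=0)

```text
time: 11.25
tool_pos: [0.4841, -0.315, 0.0178]
ee_rot: [-179.9, -0.0, 112.0]
contact_force: [0.6, 0.8, 2.3]
opening: 0.146
grasp_force: 30.0
```

```bash
python3 st.py; python3 - <<'E'
from k import *
c=imaging.camera("scene"); save(c,"grasp",(200,130,360,250),4)
E
```

```text
11.25 13.697895620343038 29.9969619512558 [-41.6  24.7  96.   -0.1  59.3 -63.5]
force in tool [ 0.51761887  0.8968235  -2.28514667] torque [-0.35647653 -0.00326672 -0.04107649]
dialframe mm [-127.86321182 -359.72105687  -29.11494517] tool x angle in dial 99.5447238325478 tilt 30.106018341485658
```

View pics/grasp.png

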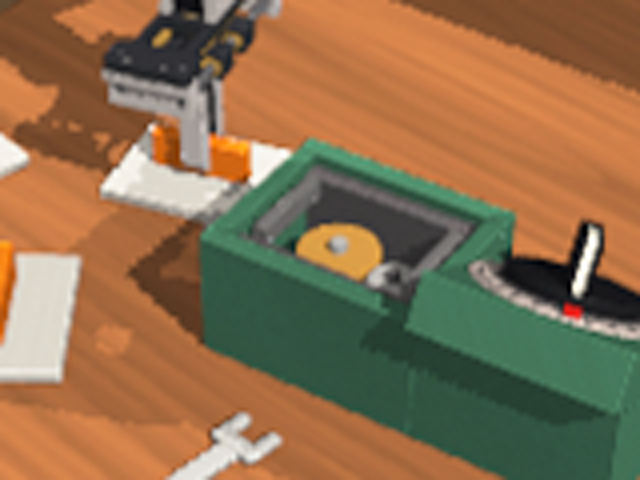

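The grip crop shows the fingers (195,140) holding the orange bar centrally, and the pointer at the tab (575,305). I remeasure the opening before lifting.

```bash
python3 - <<'E' 2>&1 | grep -v -e slope -e scene -e "^top hole"
from d import *
yaw=np.radians(11.); Rg=Ro.from_euler('z',yaw).as_matrix(); O=np.array([.5357,-.1,.1])
im=ortho(C["top"],O,-Rg[:,1],Rg[:,0],100).astype(float); G=cv2.GaussianBlur(im[...,1]-im[...,0],(0,0),1.5)
for t in (20,30,40):
    for nm,A in (("x",G.T),("y",G)):
        out=[]
        for k in range(130,270,5):
            p=A[k]; i=np.where((p[:-1]-t)*(p[1:]-t)<0)[0]; e=(i+(t-p[i])/(p[i+1]-p[i])-199.5)/2
            f=lambda c:e[np.argmin(abs(e-c))]
            o,a=(70,54) if nm=="x" else (84,69)
            out.append([f(-o),f(-a),f(a),f(o)])
        print(t,nm,np.round(np.median(out,0),1),"tilt",np.round([np.degrees(np.arctan(np.polyfit(np.arange(130,270,5)/2,np.array(out)[:,j],1)[0])) for j in range(4)],1))
E
```

```text
20 x [-68.1 -53.3  52.4  68.8] tilt [-0.   0.1 -0.   0.4]
20 y [-91.2 -66.5  64.7  85.7] tilt [-3.7  0.9 -0.8  0.2]
30 x [-67.4 -54.2  53.3  68.1] tilt [-0.   0.2 -0.1  0.4]
30 y [-90.  -67.6  66.   84.7] tilt [-2.8  1.8 -0.7  0.1]
40 x [-66.6 -55.3  54.2  67.4] tilt [-0.   0.2 -0.1  0.4]
40 y [-85.8 -68.7  67.4  83.4] tilt [-6.5 16.8 -0.5 -0. ]
```

Emit:
play_rows([
  [[0, 0, -10], [0, 0, 0]],
  [[0, 0, -30], [0, 0, 0]],
  [[0, 0, -60], [0, 0, 0]],
  [[0, 0, -95], [0, 0, 0]],
  [[0, 0, -130], [0, 0, 0]],
  [[0, 0, -152], [0, 0, 0]],
  [[0, 0, -152], [0, 0, 0]],
])

```text
time: 12.1
tool_pos: [0.4855, -0.3165, 0.1728]
ee_rot: [-180.0, 0.3, 112.0]
contact_force: [1.7, 0.2, -4.3]
opening: 0.151
grasp_force: 30.0
```

```bash
python3 st.py; python3 - <<'E'
from k import *
togo(np.array([.5357,-.100,.17]),downR(11))
E
```

```text
12.1 14.192019195840814 29.99506562948227 [-41.6  13.8  89.9  -0.1  76.  -63.5]
force in tool [-0.42378558  1.69619352  4.30734197] torque [-0.09214114 -0.08023876 -0.02822027]
dialframe mm [ -49.40330063 -361.37214969  104.59372896] tool x angle in dial 99.68471033667224 tilt 29.951838712407454
shift mm [181.9 127.6   1.9] turn deg [ 0.   0.3 11. ]
```

Emit:
play_rows([
  [[15, 10, 0], [0, 0, 1]],
  [[43, 30, 0], [0, 0, 2.5]],
  [[75, 53, 1], [0, 0, 4.5]],
  [[107, 75, 1], [0, 0, 6.5]],
  [[138, 97, 1], [0, 0, 8.5]],
  [[163, 114, 1], [0, 0, 10]],
  [[178, 125, 1], [0, 0, 11]],
  [[182, 127.5, 1], [0, 0, 11]],
  [[182, 127.5, 1], [0, 0, 11]],
  [[182, 127.5, 1], [0, 0, 11]],
])

```text
time: 13.1
tool_pos: [0.5332, -0.0991, 0.1669]
ee_rot: [-179.7, -0.1, 101.0]
contact_force: [-0.1, 0.3, -4.0]
opening: 0.148
grasp_force: 30.0
```

```bash
python3 st.py; python3 - <<'E'
from k import *
togo(np.array([.5357,-.100,.14]),downR(11))
c=imaging.camera("top"); W=cloud(c); a=imaging.cut_out("top","cover")
im=c["pixels"][200:290,220:350]; s=imaging.camera("scene")["pixels"][130:250,240:400]
cv2.imwrite("pics/over.png",np.hstack([cv2.resize(im,(400,300),interpolation=2),cv2.resize(s,(400,300),interpolation=2)])[...,::-1])
E
```

```text
13.1 13.913477889608568 29.995075464248657 [-19.6  10.1  95.1  -0.1  75.1 -30.6]
force in tool [ 0.27326392 -0.07643745  3.98293028] torque [-0.09356864 -0.06227801  0.00171508]
dialframe mm [  24.11445471 -157.11302189   55.388657  ] tool x angle in dial 89.94682561229567 tilt 30.2882091052563
shift mm [-1.4  2.5 26.9] turn deg [-0.3 -0.1 -0. ]
```

View pics/over.png

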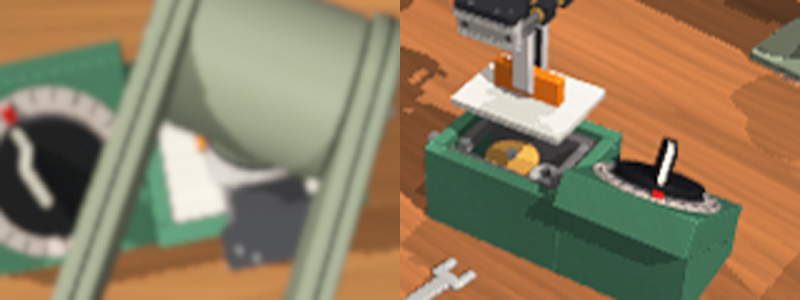

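The picture shows the cover (525,100, right half) level and square above the well. The top view is mostly hidden by the arm. I correct the position and lower.

Emit:
play_rows([
  [[-1.4, 2.5, 10], [0, 0, 0]],
  [[-1.4, 2.5, 25], [0, 0, 0]],
  [[-1.4, 2.5, 37], [0, 0, 0]],
  [[-1.4, 2.5, 37], [0, 0, 0]],
  [[-1.4, 2.5, 37], [0, 0, 0]],
])

```text
time: 13.75
tool_pos: [0.5363, -0.0993, 0.1304]
ee_rot: [-179.8, -0.1, 101.0]
contact_force: [0.2, -0.4, -3.7]
opening: 0.148
grasp_force: 30.0
```

```bash
python3 st.py; python3 - <<'E'
from k import *
togo(np.array([.5357,-.100,.108]),downR(11))
for i in range(3):
    imaging.camera("top"); s,p,R=cur(); print(p,R.as_euler('xyz',degrees=True))
E
```

```text
13.75 13.92224190566636 29.995037019252777 [-19.6  12.7  96.7  -0.1  70.9 -30.5]
force in tool [-0.41646062  0.1718889   3.72114321] torque [-0.11842517 -0.06374572  0.01045058]
dialframe mm [   8.46337782 -157.88981469   22.23218339] tool x angle in dial 89.94079508450187 tilt 30.230237987955515
shift mm [-0.6 -0.6 22.4] turn deg [-0.2 -0.1 -0. ]
[ 0.53688148 -0.09942403  0.13113595] [-1.79846972e+02 -3.01056905e-02  1.00983730e+02]
[ 0.53721966 -0.09951026  0.13160633] [-1.79894034e+02 -3.99688002e-03  1.00987723e+02]
[ 0.53732977 -0.09950813  0.13182819] [-1.7991188e+02  7.8765656e-03  1.0099052e+02]
```

Emit:
play_rows([
  [[-0.8, -1.5, 3], [0, 0, 0]],
  [[-0.8, -1.5, 8], [0, 0, 0]],
  [[-0.8, -1.5, 11], [0, 0, 0]],
  [[-0.8, -1.5, 11], [0, 0, 0]],
  [[-0.8, -1.5, 11], [0, 0, 0]],
  [[-0.8, -1.5, 13], [0, 0, 0]],
  [[-0.8, -1.5, 15], [0, 0, 0]],
  [[-0.8, -1.5, 17], [0, 0, 0]],
  [[-0.8, -1.5, 18], [0, 0, 0]],
  [[-0.8, -1.5, 18], [0, 0, 0]],
  [[-0.8, -1.5, 18], [0, 0, 0]],
])

```text
time: 15.0
tool_pos: [0.5353, -0.1004, 0.1137]
ee_rot: [-179.8, -0.0, 101.0]
contact_force: [-2.7, 0.6, 1.9]
opening: 0.145
grasp_force: 30.0
```

```bash
python3 st.py; python3 - <<'E'
from k import *
togo(np.array([.5357,-.100,.108]),downR(11))
E
```

```text
15.0 13.664946644013652 29.996796548366547 [-19.7  13.7  97.6  -0.1  68.8 -30.7]
force in tool [ 1.08388903 -2.52723674 -1.85030942] torque [0.32834208 0.19320296 0.0556918 ]
dialframe mm [  -0.86985496 -158.76965997    8.32240281] tool x angle in dial 89.98386948279224 tilt 30.157734992055467
shift mm [0.3 0.4 5.7] turn deg [-0.2 -0.  -0. ]
```

Emit:
play_rows([
  [[0, -0.3, 1.5], [0, 0, 0]],
  [[0, -0.3, 3], [0, 0, 0]],
  [[0, -0.3, 4.5], [0, 0, 0]],
  [[0, -0.3, 6], [0, 0, 0]],
  [[0, -0.3, 6], [0, 0, 0]],
  [[0, -0.3, 6], [0, 0, 0]],
])

```text
time: 15.6
tool_pos: [0.5353, -0.1004, 0.1084]
ee_rot: [-179.9, -0.0, 101.0]
contact_force: [-4.1, 1.0, 6.4]
opening: 0.15
grasp_force: 30.0
```

```bash
python3 st.py
```

```text
15.6 14.082150021427033 29.99762624502182 [-19.7  14.   97.9  -0.   68.2 -30.7]
force in tool [ 1.8140924  -3.86675324 -6.42838967] torque [ 0.52816388  0.43805569 -0.02394203]
dialframe mm [  -3.51538409 -158.76654518    3.77987722] tool x angle in dial 89.98635335538613 tilt 30.12228061633928
```

Emit:
play_rows([
  [[0, -0.5, 1], [0, 0, 0]],
  [[0, -0.5, 2], [0, 0, 0]],
  [[0, -0.5, 2.5], [0, 0, 0]],
  [[0, -0.5, 2.5], [0, 0, 0]],
  [[0, -0.5, 2.5], [0, 0, 0]],
])

```text
time: 16.1
tool_pos: [0.5353, -0.1004, 0.1077]
ee_rot: [-179.9, -0.0, 101.0]
contact_force: [-6.5, 2.2, 14.0]
opening: 0.147
grasp_force: 30.0
```

```bash
python3 st.py
```

```text
16.1 13.817102813066883 30.00233083963394 [-19.7  14.   98.   -0.   68.  -30.7]
force in tool [  3.40581705  -6.01343199 -14.01673181] torque [0.95967831 0.65701009 0.03745399]
dialframe mm [  -3.89342567 -158.73881512    3.16317383] tool x angle in dial 89.9983130595461 tilt 30.069666223164155
```

Emit:
play_rows([
  [[0, 0, 0.7], [0, 0, 0]],
  [[0, 0, 1.2], [0, 0, 0]],
  [[0, 0, 1.2], [0, 0, 0]],
  [[0, 0, 1.2], [0, 0, 0]],
])

```text
time: 16.5
tool_pos: [0.5353, -0.1004, 0.1077]
ee_rot: [-179.9, -0.0, 101.0]
contact_force: [-9.9, 3.7, 20.7]
opening: 0.151
grasp_force: 30.0
```

Emit:
play_rows([
  [[0, 0, -3], [0, 0, 0]],
  [[0, 0, -3], [0, 0, 0]],
  [[0, 0, -3], [0, 0, 0]],
  [[0, 0, -3], [0, 0, 0]],
], claw=40)

```text
time: 16.9
tool_pos: [0.5343, -0.1005, 0.1058]
ee_rot: [-179.8, -0.1, 101.0]
contact_force: [-0.4, -0.1, 0.0]
opening: 0.415
grasp_force: 0.0
```

Emit:
play_rows([
  [[0, 0, -15], [0, 0, 0]],
  [[0, 0, -35], [0, 0, 0]],
  [[0, 0, -60], [0, 0, 0]],
  [[0, 0, -60], [0, 0, 0]],
])

```text
time: 17.3
tool_pos: [0.5373, -0.1014, 0.1695]
ee_rot: [179.8, 0.2, 101.0]
contact_force: [1.1, -0.2, -0.2]
opening: 0.428
grasp_force: 0.0
```

```bash
cat > chk.py <<'E'
from k import *
for n in ("scene","top"):
    c=imaging.camera(n); W=cloud(c); g=np.array([.5357,-.1,0]); L=(W-g)@Rg
    hsv=cv2.cvtColor(c["pixels"],cv2.COLOR_RGB2HSV)
    m=(hsv[...,1]<60)&(hsv[...,2]>100)&(abs(L[...,0])<.046)&(abs(L[...,1])<.062)&(L[...,2]>.08)&(L[...,2]<.115)
    A=np.c_[L[m][:,:2],np.ones(m.sum())]; r=np.linalg.lstsq(A,L[m][:,2],rcond=None)[0]
    gr=(hsv[...,0]>65)&(hsv[...,0]<95)&(hsv[...,1]>90)&(abs(L[...,2]-.1)<.006)&(abs(L[...,1])<.08)&((abs(abs(L[...,0])-.062)<.005))
    print(n,m.sum(),"plate z",r[2],"tilt deg",np.degrees(r[:2]),"rim z",np.median(L[gr][:,2]),gr.sum())
    if n=="scene": save(c,"placed%d"%int(arm.read_state()["time"]),(240,130,400,250),4)
E
python3 st.py; python3 chk.py; ls pics
```

```text
17.3 40.253112050566195 0.0 [-19.7  10.1  94.8  -0.1  74.9 -30.7]
force in tool [-0.37272131  1.07232717  0.17286438] torque [-0.04332953 -0.09120676  0.03034682]
dialframe mm [  28.56171223 -160.17756268   55.79311011] tool x angle in dial 90.07524412284852 tilt 29.81356599627524
scene 592 plate z 0.09953532603917895 tilt deg [-0.04030785  0.15576377] rim z 0.09916183131907233 164
top 294 plate z 0.09879493301901857 tilt deg [-0.48173504  0.5028348 ] rim z 0.09941281447682962 68
crop1.png
dial.png
dial2.png
grasp.png
hover.png
ortho.png
over.png
placed17.png
scene0.png
top0.png
```

Emit:
play_rows([
  [[0, 0, -40], [0, 0, 0]],
  [[-30, -20, -80], [0, 0, 0]],
  [[-70, -50, -90], [0, 0, 0]],
  [[-110, -80, -90], [0, 0, 0]],
  [[-150, -110, -90], [0, 0, 0]],
  [[-150, -110, -90], [0, 0, 0]],
  [[-150, -110, -90], [0, 0, 0]],
  [[-150, -110, -90], [0, 0, 0]],
])

```text
time: 18.2
tool_pos: [0.4555, -0.2674, 0.2551]
ee_rot: [-179.8, -0.2, 101.0]
contact_force: [0.3, 0.2, 0.5]
opening: 0.43
grasp_force: 0.0
```

```bash
python3 st.py; python3 chk.py; python3 g.py; python3 - <<'E'
from k import *
a=imaging.camera("top")["pixels"][195:305,190:337]; s=imaging.camera("scene")["pixels"][130:250,240:400]
cv2.imwrite("pics/final.png",np.hstack([cv2.resize(a,(400,300),interpolation=2),cv2.resize(s,(400,300),interpolation=2)])[...,::-1])
E
```

```text
18.2 40.37714446396823 0.0 [-39.8   4.3  91.   -0.1  85.  -50.8]
force in tool [ 0.12539093  0.2875266  -0.51538345] torque [-0.03032354 -0.05969397 -0.02190597]
dialframe mm [ -25.69803278 -307.524484    185.90516875] tool x angle in dial 89.92439784563001 tilt 30.232274689977352
scene 598 plate z 0.09971257107183255 tilt deg [-0.35988968 -0.12384779] rim z 0.09919475949404602 165
top 1662 plate z 0.09921153468008745 tilt deg [0.03893854 0.12160867] rim z 0.09916652453468869 439
well(top) [ 0.53752906 -0.09885878  0.        ]
top bar 163 [-2.1  3.4 46.3] ((0.42835044860839844, 4.198264122009277), (62.18619155883789, 17.023845672607422), 20.430713653564453)
 pca centre [-0.28851999  3.37926055] dir deg -159.13771250306124 [16.18210424 64.20890775]
 barwhite 65 [13.6 10.4 46.6]
 disc 777 [ 4.8767518  -5.51155127 12.37962632] ((0.0678192526102066, 3.23580002784729), 47.42921829223633)
 ring [11.32004467  1.5961344   0.41146336] ((-2.2265162467956543, 3.3744559288024902), 72.79589080810547)
 discwhite 39 [[42.0, 23.0, 9.0], [44.0, 20.0, 16.0], [42.0, 18.0, 13.0], [40.0, 26.0, 10.0], [40.0, 23.0, 13.0], [40.0, 21.0, 14.0], [40.0, 19.0, 13.0], [40.0, 16.0, 16.0]]
 red 11 [51.30231861 23.42614917  6.33775494] ray@8: [52.99858563 23.30345635  8.        ]
```

View pics/final.png

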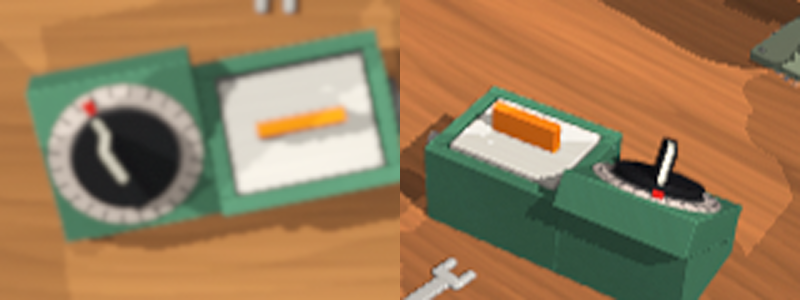

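The final picture shows the cover (300,120, left half) flush and level in the well: plate at 99.2 mm against a rim of 99.2 mm, tilt about 0.1°. The pointer is on the tab at (90,105), both at about 20.6°. Handing in.

```bash
python3 -c "
from station import arm
print(arm.sign_off())"
```

```text
the job is handed in; nothing more can be done
None
```

I turned the dial until its pointer was on the red tab (about 20.6°) and pressed the cover home, flush with the rim and level; the job is handed in.

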